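# Move the seasoning row to the new rack in reverse order

## Task

Move the pepper mill, the spice jar and the white canister from the old light wooden tray to the new dark rack, in reverse order: what stood at one end of the row goes to the opposite end, and the one in the middle stays in the middle. Stand each upright and well centred on its own round steel seat, let go, tip nothing over and leave the ramekin and the cup beside the work where they are.

Things in the scene. Friction and masses are not known exactly. Their poses are not given: they have to be found in the camera images.
- mill: tall turned pepper mill of dark brown wood with a small bright knob on top; 150 mm high, round, body 58 mm across, origin at the centre of its underside, z up. Its head, 50 mm across at the widest, is the part from 108 to 139 mm up: grip it there. Head and body are one piece here. About 0.18 kg.
- jar: round clear glass spice jar with a red screw cap that has a green disc on top; 106 mm high, 42 mm across the glass, 45 mm across the cap (the cap is the part from 85 to 106 mm up). Origin at the centre of its underside, z up. About 0.13 kg.
- canister: small round white porcelain canister with a lid and lid knob, the lowest of the three; 65 mm high in all, body 50 mm across, lid 52 mm across between 27 and 47 mm up, above it a knob 20 mm across. The lid is fixed to it. Origin at the centre of its underside, z up. About 0.22 kg.
- old_tray: old tray of light wood, 112 x 258 mm with a rim 19 mm high round its edge, fixed to the worktop; the three things stand in it in one row along its y axis, at y = -78, 0 and +78 mm, on cork pads whose tops are 15 mm above the worktop. Origin at the centre of its underside; x across the row, y along it, z up.
- new_rack: new rack, empty, fixed: dark board 112 x 258 mm, thin steel rail round its edge (top 30 mm up, 51 mm from the middle line), three flat round dark steel seats 66 mm across at y = -78, 0, +78 mm, x = 0; seat tops 12 mm above the worktop. Origin: centre of its underside; x across the row, y along it, z up. It lies behind or before the old tray, within 0.1 rad of parallel, y to the same side.
- pad_mill: round cork pad, 68 mm across and 3 mm thick, glued into the old tray at the place where the mill stands at the start (the mill covers its middle; its rim shows); it does not move and stays to mark that place. Origin at the centre of its underside, z up.
- pad_jar: round cork pad, 68 mm across and 3 mm thick, glued into the old tray at the place where the jar stands at the start (the jar covers its middle; its rim shows); it does not move and stays to mark that place. Origin at the centre of its underside, z up.
- pad_canister: round cork pad, 68 mm across and 3 mm thick, glued into the old tray at the place where the canister stands at the start (the canister covers its middle; its rim shows); it does not move and stays to mark that place. Origin at the centre of its underside, z up.
- ramekin: small white ramekin, 70 mm across and 36 mm high, a bystander in front of the microwave. Origin at the centre of its underside.
- mug: small white cup with handle, 58 x 82 x 50 mm, a bystander in front of the microwave, left of the ramekin. Origin under its middle.
Things that resemble listed ones, but are neither listed nor needed, are in the scene too. What is shaped like the jar but blue is not meant.

How it is judged:
By the outcome, as a careful person would: the job done as asked, in the order asked, and still so for the second after the job is handed in, with the robot touching nothing.
It also fails if it takes over 96 s, if anything falls off the work surface, if the arm or the gripper's body presses on something with over 40 N, if the wrist force passes 120 N, or if a joint passes its speed limit or range.

## Robot

A 6-joint arm with a two-finger parallel gripper is mounted at the origin on a cart in front of the work surface, level with it; the furniture and walls round the work are solid. World frame = base frame: x ahead of the robot, y to its left, z up, the work surface at z = 0. Lengths are in mm, angles in rad, forces in N, time in s.
With the tool pointing down it reaches from about 275 to 750 mm from the base axis. Payload 10.2 kg.
Tool frame: the origin (TCP) lies at the very end of the fingers, on their centre line; the grasp point (between the pads) lies 19 mm behind it; z points along the fingers, y is the line along which they close (so a half turn about z gives the same grasp; the last joint's range is limited). The gripper opens to 85 mm and grips with 20 to 120 N. Pads are 22 mm wide; open, the fingers measure 114 mm over their backs; the gripper's body (76 mm by 85 mm) begins 54 mm behind the grasp point. The pads swing forward as they close: fully open they stand 13 mm farther back than shut.
Start: joints at [-1.487, 0.313, 1.498, -0, 1.331, -0.223], TCP at [158.542, -500.495, 231.294] pointing down, gripper open.
Joint ranges: [-2.94, 2.94], [-0.97, 2.17], [0.19, 2.56], [-1.23, 4.37], [0.02, 3.11], [-2.88, 2.88]. Speed limits (rad/s): [2.39, 2.39, 3.01, 3.14, 3.14, 3.14].

## Interface

Orientations are given as a unit quaternion [w, x, y, z].
In Python, from rig import * gives the robot as it stands. The module is installed in compiled form; this text tells all that it offers.
- The arm moves only by the shell command python3 -m crank 'ROWS' [FORCE]. ROWS is JSON, a list that holds one entry, the list of rows, each a list of 7 numbers: the shift along the tool's x, y, z in units of 25 mm (1.0 is 25 mm), then the turn, a rotation vector about the tool's x, y, z in units of 8 degrees (1.0 is 8 degrees), then the finger opening in mm, from 0 to 85.4. A call has exactly 8 rows; each row shifts and turns the commanded pose from where the row before left it, along the tool's axes as they then stand; what a row does not reach is not made up. A row lasts 1/10 s, in which the tool goes at most 50 mm and 8.59 degrees, less where a joint would pass 70% of its speed; a pose out of reach is approached as far as the arm can. A call is refused whole if a number of a shift passes 1 or a number of a turn 1, either way. A call with a gripper value outside its range is refused whole. The fingers move at their own pace and stop on an object; FORCE is the grip in N (left out, the last holds). Time passes only in rows, so rows that do not move let the fingers close, or fill a call up. It gives the time, the measured TCP pose, the force, the opening and the grip force at its end, in the units of the state.
- sense(): the state, without advancing time (a new reading comes with each control period).
- capture(name): name is "side" or "top"; returns the picture (420x560x3 uint8, blue, green, red); there is no depth.
- camera_model(name): a dict with "fx", "fy", "cx", "cy" (pixels), "world_from_camera" (4x4, takes a point from camera to world coordinates). Camera axes: x right, y up, looking along -z (the intrinsics and any distortion apply to the point x, -y, -z); pixel columns grow to the right and rows downward; lengths in mm; the calibration is good to about 2 mm. A picture is of the moment at which its call begins. camera_model takes no time and is no camera call.
- finish_job(): hands the job in; it is judged then, once.
The state is a dict: "time_s": time; "joints": joint angles; "dq": joint speeds; "tau": joint torques, N m; "eef_pos": TCP position; "ee_rot": TCP orientation; "force": force on the tool from outside, world axes, zero at the start; "wrist_torque": the same for the moment, N m; "grip_width": opening from 0.0 (shut) to 1.0 (fully open); "grip_force": force on a finger pad.
Only numpy, scipy, OpenCV 4.12 (cv2) and the standard library are available. Lean on these libraries where they do the work, as an engineer would, in place of code of your own. Each camera call takes 0.05 s, during which the arm holds its last target. There are 200 camera calls.

## Working session

There is one attempt and no reset: what is moved stays moved. The work goes in short steps, Python scripts to look and compute and a shell command to move; the robot and the scene stay as the last step left them, time stands still between calls to the robot, and variables do not carry over. Pictures are saved under pics/ and viewed, at most 14 in all, crops included, and the job is handed in when it is done.

```bash
mkdir -p pics; python3 - <<'E'
from rig import *
import cv2
s=sense();print(s)
for n in("top","side"):
    cv2.imwrite(f"pics/{n}0.png",capture(n));m=camera_model(n);print(n,m)
E
```

```text
{'time_s': 0.0, 'joints': array([-1.48739589e+00,  3.13485852e-01,  1.49842540e+00, -1.41487727e-05,
        1.33097125e+00, -2.23415284e-01]), 'dq': array([ 7.34134932e-05,  2.38417226e-04, -6.89161061e-04,  5.62257137e-05,
       -2.59227370e-04,  1.24657466e-03]), 'tau': array([ 5.78255167e-04, -4.12270367e+01, -2.59746659e+01, -1.47254514e-04,
        4.13514776e-03, -1.22394638e-05]), 'eef_pos': array([ 158.5192968 , -500.23923448,  230.72111863]), 'ee_rot': array([-6.43826511e-04,  9.88255610e-01,  1.52808487e-01,  3.82587125e-05]), 'force': array([-0.08864545,  1.21770243,  0.30486704]), 'wrist_torque': array([ 0.00300803, -0.02487445,  0.01242364]), 'grip_force': 0.0, 'grip_width': 1.0026621103059008}
top {'fx': 454.70957305660886, 'fy': 454.70957305660886, 'cx': 279.02158271959274, 'cy': 209.46476637246732, 'world_from_camera': array([[ 2.82059236e-02,  9.97762410e-01, -6.06184713e-02,
         3.38597715e+02],
       [-9.99593772e-01,  2.84018238e-02,  2.37232418e-03,
        -1.03499067e+02],
       [ 4.08869104e-03,  6.05269328e-02,  9.98158190e-01,
         1.10478479e+03],
       [ 0.00000000e+00,  0.00000000e+00,  0.00000000e+00,
         1.00000000e+00]])}
side {'fx': 506.7038245702438, 'fy': 506.7038245702438, 'cx': 284.50414261724893, 'cy': 202.02775216327598, 'world_from_camera': array([[-9.99608819e-01,  1.13514991e-02, -2.55607628e-02,
         3.75377116e+02],
       [-2.78474552e-02, -4.88729919e-01,  8.71990588e-01,
         8.50146004e+02],
       [-2.59390917e-03,  8.72361284e-01,  4.88854847e-01,
         5.67560460e+02],
       [ 0.00000000e+00,  0.00000000e+00,  0.00000000e+00,
         1.00000000e+00]])}
```

View pics/top0.png

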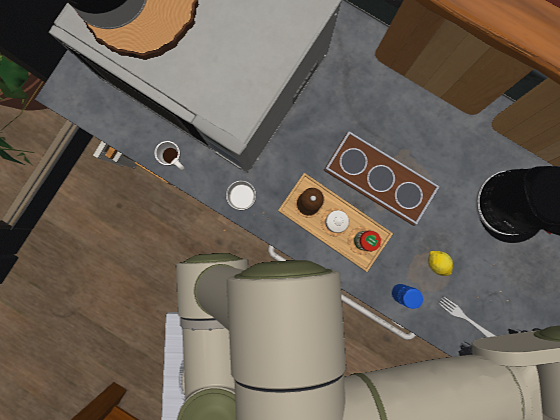

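View pics/side0.png

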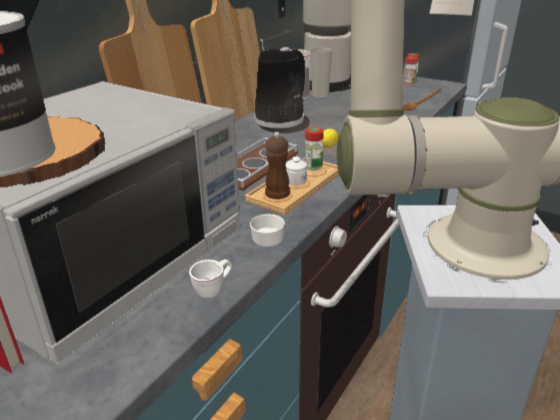

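Top view: mill at (311,201), canister (337,221) and jar with red cap and green disc (368,240) in the light tray. The rack seats are at (353,161), (380,178) and (409,195), the ramekin at (241,195) and the cup at (167,153). Jar candidates: the red/green cap in the tray (368,240), the blue one lying at (408,296), and a far red-capped one at side (411,65). Only the first stands in the tray with a red cap and green disc, so it fits. I'll confirm with a crop.

```bash
cat > h.py <<'E'
import numpy as np, cv2
from rig import *
def ray(n,u,v):
    m=camera_model(n);T=m["world_from_camera"]
    d=T[:3,:3]@np.array([(u-m["cx"])/m["fx"],-(v-m["cy"])/m["fy"],-1.]);return T[:3,3],d
def onz(n,u,v,z):
    o,d=ray(n,u,v);return o+d*(z-o[2])/d[2]
def proj(n,p):
    m=camera_model(n);T=m["world_from_camera"];c=T[:3,:3].T@(np.asarray(p,float)-T[:3,3])
    return np.array([m["cx"]+m["fx"]*c[0]/-c[2],m["cy"]-m["fy"]*c[1]/-c[2]])
def tri(u1,u2):
    (a,d),(b,e)=ray("top",*u1),ray("side",*u2)
    s=np.linalg.lstsq(np.c_[d,-e],b-a,rcond=None)[0];p,q=a+d*s[0],b+e*s[1];return (p+q)/2,np.linalg.norm(p-q)
def blobs(mask,amin):
    n,l,st,c=cv2.connectedComponentsWithStats(mask.astype(np.uint8))
    return [(np.round(c[i],1),st[i].tolist()) for i in range(1,n) if st[i,4]>=amin]
E
python3 - <<'E'
from h import *
t=cv2.imread("pics/top0.png");s=cv2.imread("pics/side0.png")
a=cv2.resize(t[125:275,270:450],None,fx=4,fy=4,interpolation=cv2.INTER_CUBIC);cv2.imwrite("pics/tc.png",a)
b=cv2.resize(s[115:215,230:350],None,fx=6,fy=6,interpolation=cv2.INTER_CUBIC);cv2.imwrite("pics/sc.png",b)
h=cv2.cvtColor(t,cv2.COLOR_BGR2HSV)
H,S,V=[h[...,i].astype(int) for i in range(3)]
roi=np.zeros(H.shape,bool);roi[125:275,270:450]=1
wood=roi&(H>8)&(H<28)&(S>70)&(V>120)
rack=roi&(S>60)&((H<14))&(V<130)
for nm,m in(("wood",wood),("rack",rack)):
    print(nm,blobs(m,200))
    l,c=cv2.connectedComponents(m.astype(np.uint8))
    for bb in blobs(m,200):
        pass
# seats: local mask
for u,v in((353,161),(380,178),(409,195)): print(t[v,u],h[v,u])
E
```

```text
wood [(array([334.8, 222.7]), [278, 173, 115, 99, 3565]), (array([440. , 261.8]), [430, 251, 20, 24, 397])]
rack [(array([383.3, 176.6]), [329, 135, 106, 86, 2248]), (array([368.9, 196.7]), [324, 169, 91, 57, 241]), (array([309.8, 200.9]), [297, 188, 26, 27, 458])]
[87 81 79] [113  23  87]
[87 82 79] [109  23  87]
[86 80 79] [116  21  86]
```

View pics/tc.png

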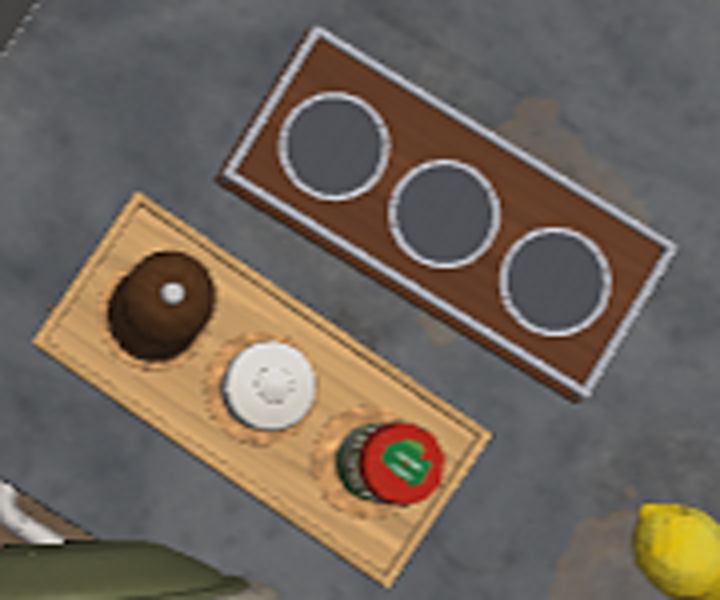

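View pics/sc.png

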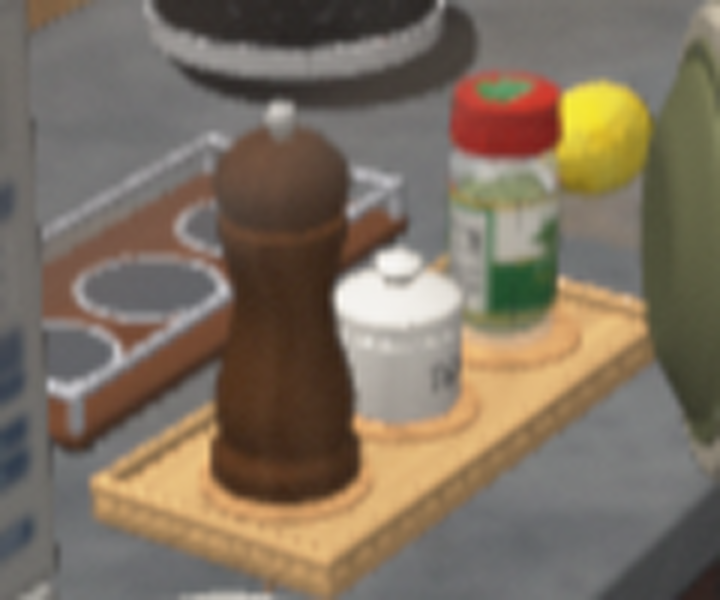

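Both crops confirm it. The jar (red cap, green disc; top crop (405,460)) stands at the right end of the light tray, the canister is in the middle and the mill at the left end. Now I'll measure.

```bash
cat >> h.py <<'E'
def hsv(im): 
    h=cv2.cvtColor(im,cv2.COLOR_BGR2HSV).astype(int);return h[...,0],h[...,1],h[...,2]
E
python3 - <<'E'
from h import *
t=cv2.imread("pics/top0.png");s=cv2.imread("pics/side0.png")
H,S,V=hsv(t);roi=np.zeros(H.shape,bool);roi[128:235,320:445]=1
# seats: grey discs enclosed by bright ring
grey=roi&(S<45)&(V<110)
P=[]
for c,st in blobs(cv2.erode(grey.astype(np.uint8),np.ones((3,3))),150):
    if st[4]<700: p=onz("top",*c,12);P.append(p);print("seat",c,st[2:],p.round(1))
P=np.array(P)
for i in range(len(P)-1): print("spacing",np.linalg.norm(P[i]-P[i+1]).round(1))
roi2=np.zeros(H.shape,bool);roi2[165:275,270:400]=1
m=(roi2&(H>8)&(H<28)&(S>70)&(V>100)).astype(np.uint8)
m=cv2.morphologyEx(m,cv2.MORPH_OPEN,np.ones((3,3)))
c=max(cv2.findContours(m,0,2)[0],key=cv2.contourArea)
bp=cv2.boxPoints(cv2.minAreaRect(c));W=np.array([onz("top",*q,19) for q in bp]);print("tray",bp.round(1).tolist(),W.round(1).tolist(),W.mean(0).round(1),[np.linalg.norm(W[i]-W[i-1]).round(1) for i in range(4)])
# jar cap
red=roi2&((H<6)|(H>172))&(S>150)&(V>110)
c=max(cv2.findContours(red.astype(np.uint8),0,2)[0],key=cv2.contourArea);e=cv2.minEnclosingCircle(c);print("cap",e,onz("top",*e[0],106).round(1))
wh=roi2&(S<40)&(V>150)
for c,st in blobs(wh,3): print("white",c,st,"z40",onz("top",*c,45).round(1),"z148",onz("top",*c,148).round(1))
# side
H,S,V=hsv(s);r=np.zeros(H.shape,bool);r[115:215,255:330]=1
red=r&((H<6)|(H>172))&(S>150)&(V>90);print("side red",blobs(red,20))
wh=r&(S<40)&(V>150);print("side wh",blobs(wh,3))
E
```

```text
seat [353. 161.] [21, 21, 344] [ 527.8 -282.1   12. ]
seat [380.7 178. ] [22, 22, 349] [ 488.2 -349.9   12. ]
seat [408.2 194.9] [21, 22, 350] [ 449.1 -417.    12. ]
spacing 78.5
spacing 77.6
tray [[277.29998779296875, 210.3000030517578], [303.79998779296875, 171.8000030517578], [393.0, 233.10000610351562], [366.5, 271.70001220703125]] [[402.4, -102.0, 19.0], [497.0, -163.0, 19.0], [355.7, -379.7, 19.0], [262.5, -318.0, 19.0]] [ 379.4 -240.7   19. ] [np.float64(257.3), np.float64(112.6), np.float64(258.7), np.float64(111.8)]
cap ((370.4166564941406, 240.6666717529297), 10.10545825958252) [ 336.4 -308.2  106. ]
white [362.  189.4] [326, 165, 74, 49, 140] z40 [ 455.6 -299.    45. ] z148 [ 444.2 -280.   148. ]
white [353.2 170.3] [340, 165, 27, 10, 44] z40 [ 500.  -277.6   45. ] z148 [ 484.3 -260.7  148. ]
white [379.6 168. ] [368, 165, 25, 9, 36] z40 [ 507.3 -339.5   45. ] z148 [ 490.9 -316.6  148. ]
white [383.5 184.5] [368, 173, 27, 19, 61] z40 [ 468.6 -349.3   45. ] z148 [ 455.9 -325.4  148. ]
white [367.7 177.7] [367, 175, 2, 6, 9] z40 [ 483.5 -311.9   45. ] z148 [ 469.4 -291.7  14
[... 520 characters left out ...]
, 15, 80] z40 [ 297.8 -100.6   45. ] z148 [ 301.8 -100.9  148. ]
side red [(array([313.9, 135.1]), [306, 129, 17, 12, 159])]
side wh [(array([261.8, 123. ]), [257, 121, 11, 5, 25]), (array([269.8, 124.2]), [269, 123, 2, 3, 4]), (array([275.9, 133.4]), [274, 132, 5, 4, 13]), (array([265.1, 137.7]), [263, 137, 5, 2, 7]), (array([258.7, 140.7]), [258, 140, 2, 2, 3]), (array([313.1, 142.9]), [305, 141, 18, 6, 49]), (array([291.7, 145.6]), [288, 143, 9, 8, 27]), (array([315.7, 153.3]), [312, 149, 10, 9, 58]), (array([260.6, 153.1]), [259, 150, 5, 7, 9]), (array([296.8, 168.6]), [286, 150, 25, 35, 480]), (array([261.8, 166.2]), [255, 160, 13, 12, 29]), (array([268., 214.]), [262, 214, 13, 1, 13])]
```

All consistent with the tray geometry (mill ≈(422.5,-175.5), canister ≈(379.6,-240.7), jar ≈(336.5,-305.5); seats 78 mm apart; tray heading 0.993, rack heading 1.043). I'll grip across the row and take the mill first.

```bash
cat >> h.py <<'E'
from scipy.spatial.transform import Rotation as Ro
def to(x,y,z,head=None):
    s=sense();q=s["ee_rot"];R=Ro.from_quat([q[1],q[2],q[3],q[0]]).as_matrix()
    h=np.arctan2(R[1,0],R[0,0]);print("t",round(s["time_s"],2),"pos",s["eef_pos"].round(1),"head",h.round(4),"tilt",R[:,2].round(4)[:2],"j6",s["joints"][5].round(2),"F",s["force"].round(1),"w",round(s["grip_width"]*85,1),"gf",round(s["grip_force"],1))
    print(" shift units",(R.T@(np.array([x,y,z])-s["eef_pos"])/25).round(2), "turn z units",None if head is None else round(-np.degrees(head-h)/8,2))
E
python3 -m crank '[[[0,0,0,0,0,-0.98,85],[0,0,0,0,0,-0.98,85],[0,0,0,0,0,-0.98,85],[0,0,0,0,0,-0.98,85],[0,0,0,0,0,-0.98,85],[0,0,0,0,0,0,85],[0,0,0,0,0,0,85],[0,0,0,0,0,0,85]]]' 40
python3 -c "
from h import *
to(422.5,-175.5,231,.993)"
```

```text
time_s: 0.9
eef_pos: [158.5, -500.4, 231.2]
ee_rot: [-0.0, 0.88, 0.474, 0.0]
force: [-0.0, -0.3, -0.7]
grip_width: 0.992
grip_force: 0.0
t 0.9 pos [ 158.5 -500.4  231.2] head 0.9883 tilt [-0.      0.0002] j6 -0.9 F [-0.  -0.3 -0.7] w 84.3 gf 0.0
 shift units [1.666e+01 1.670e+00 1.000e-02] turn z units -0.03
```

```bash

python3 -m crank '[[[0.6,0.1,0,0,0,-0.03,85],[0.92,0.1,0,0,0,0,85],[0.92,0.1,0,0,0,0,85],[0.92,0.1,0,0,0,0,85],[0.92,0.1,0,0,0,0,85],[0.92,0.1,0,0,0,0,85],[0.92,0.1,0,0,0,0,85],[0.92,0.1,0,0,0,0,85]]]' >/dev/null
python3 -m crank '[[[0.92,0.1,0,0,0,0,85],[0.92,0.1,0,0,0,0,85],[0.92,0.1,0,0,0,0,85],[0.92,0.1,0,0,0,0,85],[0.92,0.1,0,0,0,0,85],[0.92,0.1,0,0,0,0,85],[0.5,0.1,0,0,0,0,85],[0,0,0,0,0,0,85]]]' >/dev/null
python3 -c "
from h import *
to(422.5,-175.5,231,.993)"
```

```text
t 2.5 pos [ 368.4 -245.9  231.3] head 0.9971 tilt [0.0002 0.    ] j6 -0.28 F [-0.7 -0.8  0.8] w 84.8 gf 0.0
 shift units [3.54 0.29 0.01] turn z units 0.03
```

```bash

python3 -m crank '[[[0.6,0.05,0,0,0,0.03,85],[0.8,0.06,0,0,0,0,85],[0.8,0.06,0,0,0,0,85],[0.8,0.06,0,0,0,0,85],[0.54,0.06,0,0,0,0,85],[0,0,0,0,0,0,85],[0,0,0,0,0,0,85],[0,0,0,0,0,0,85]]]' >/dev/null
python3 - <<'E'
from h import *
to(422.5,-175.5,116,.993)
s=capture("side");cv2.imwrite("pics/s1.png",cv2.resize(s[70:230,190:370],None,fx=3.3,fy=3.3,interpolation=cv2.INTER_CUBIC))
r=slice(125,150);H,S,V=hsv(s)
for v in range(140,200,8):
    m=[u for u in range(255,300) if S[v,u]>70 and V[v,u]<110 and (H[v,u]<14)];print(v,m[0] if m else None,m[-1] if m else None)
p=[proj("side",(422.5,-175.5,z)).round(1).tolist() for z in(163,138,100,15)];print(p)
E
```

```text
t 3.3 pos [ 421.8 -177.7  231.2] head 0.9899 tilt [-0.0002 -0.0001] j6 -0.07 F [-0.4 -0.2 -0.7] w 84.8 gf 0.0
 shift units [ 0.09 -0.02  4.61] turn z units -0.02
140 280 285
148 267 287
156 268 291
164 269 284
172 266 285
180 255 288
188 266 288
196 268 286
[[276.4, 133.0], [276.5, 143.8], [276.7, 159.7], [277.1, 193.4]]
```

View pics/s1.png

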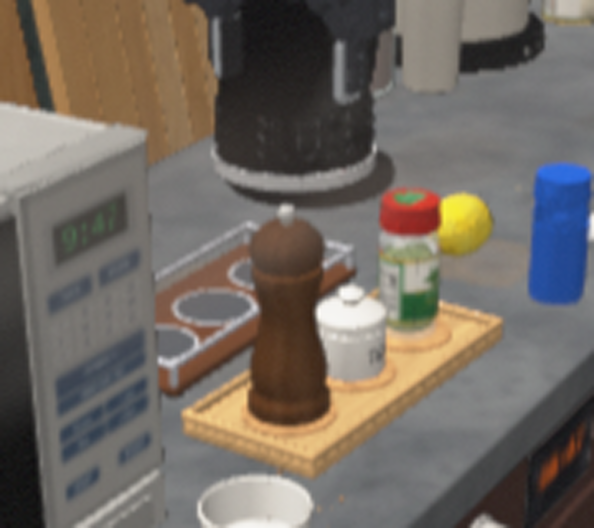

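Crop: the open fingers (pixels 228 and 350) straddle the mill knob (286,212), and the knob's predicted pixel matches. I'll descend and grip.

```bash

python3 -m crank '[[[0.09,0,0.5,0,0,0,85],[0,0,0.7,0,0,0,85],[0,0,0.7,0,0,0,85],[0,0,0.7,0,0,0,85],[0,0,0.7,0,0,0,85],[0,0,0.7,0,0,0,85],[0,0,0.6,0,0,0,85],[0,0,0,0,0,0,85]]]' |grep force
python3 -m crank '[[[0,0,0,0,0,0,45],[0,0,0,0,0,0,40],[0,0,0,0,0,0,40],[0,0,0,0,0,0,40],[0,0,0,0,0,0,40],[0,0,0,0,0,0,40],[0,0,0,0,0,0,40],[0,0,0,0,0,0,40]]]' 40 |grep force
python3 -c "
from h import *
to(422.5,-175.5,226,1.043)"
```

```text
force: [-0.8, -0.3, 0.6]
grip_force: 0.0
force: [-1.3, -0.3, 6.5]
grip_force: 40.2
t 4.95 pos [ 424.  -175.5  117.6] head 0.991 tilt [ 0.0019 -0.0016] j6 -0.07 F [-1.3 -0.3  6.5] w 47.0 gf 40.2
 shift units [-0.03 -0.04 -4.34] turn z units -0.37
```

```bash

python3 -m crank '[[[0,0,-0.3,0,0,0,40],[0,0,-0.5,0,0,0,40],[0,0,-0.7,0,0,0,40],[0,0,-0.8,0,0,0,40],[0,0,-0.8,0,0,0,40],[0,0,-0.6,0,0,0,40],[0,0,-0.3,0,0,0,40],[0,0,0,0,0,0,40]]]' |grep force
python3 - <<'E'
from h import *
to(449.1,-417,216,1.043)
s=capture("side");cv2.imwrite("pics/s2.png",cv2.resize(s[70:230,190:370],None,fx=3.3,fy=3.3,interpolation=cv2.INTER_CUBIC))
E
```

```text
force: [-1.0, -0.2, -2.0]
grip_force: 41.5
t 5.75 pos [ 423.7 -175.2  217.1] head 0.991 tilt [ 0.0012 -0.0009] j6 -0.07 F [-1.  -0.2 -2. ] w 46.9 gf 41.5
 shift units [-7.53  6.15  0.05] turn z units -0.37
```

View pics/s2.png

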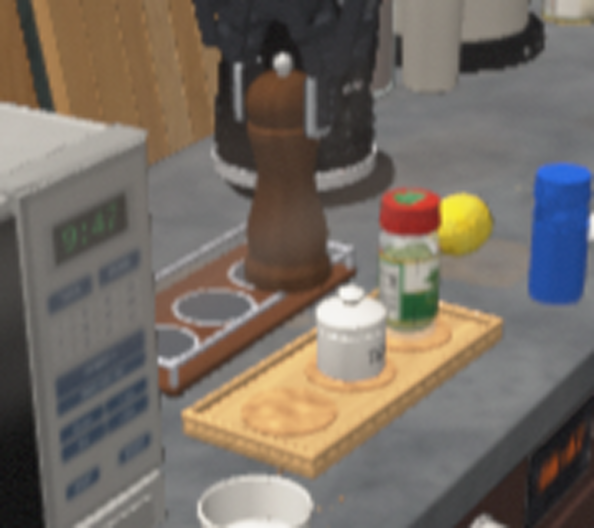

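The mill hangs upright in the grip (crop (288,190)), and its pad is free at (290,411). I'll carry it to the right seat.

```bash

python3 -m crank '[[[-0.3,0.25,0,0,0,0,40],[-0.5,0.4,0,0,0,0,40],[-0.7,0.57,0,0,0,0,40],[-0.8,0.65,0,0,0,0,40],[-0.8,0.65,0,0,0,0,40],[-0.8,0.65,0,0,0,0,40],[-0.8,0.65,0,0,0,0,40],[-0.8,0.65,0,0,0,0,40]]]' |grep force
python3 -m crank '[[[-0.7,0.57,0,0,0,0,40],[-0.6,0.5,0,0,0,0,40],[-0.4,0.33,0,0,0,0,40],[-0.3,0.2,0,0,0,0,40],[0,0,0,0,0,-0.2,40],[0,0,0,0,0,-0.17,40],[0,0,0,0,0,0,40],[0,0,0,0,0,0,40]]]' |grep force
python3 - <<'E'
from h import *
to(449.1,-417,216,1.043)
E
```

```text
force: [0.9, 0.0, -2.0]
grip_force: 41.5
force: [1.3, 0.7, -3.2]
grip_force: 41.6
t 7.4 pos [ 447.8 -414.6  216.5] head 1.0432 tilt [ 0.0001 -0.0001] j6 -0.41 F [ 1.3  0.7 -3.2] w 46.4 gf 41.6
 shift units [-0.06  0.09  0.02] turn z units 0.0
```

```bash

python3 -m crank '[[[-0.06,0.09,0.3,0,0,0,40],[0,0,0.5,0,0,0,40],[0,0,0.6,0,0,0,40],[0,0,0.6,0,0,0,40],[0,0,0.6,0,0,0,40],[0,0,0.6,0,0,0,40],[0,0,0.4,0,0,0,40],[0,0,0,0,0,0,40]]]' |grep force
python3 - <<'E'
from h import *
to(449.1,-417,115,1.043)
s=capture("side");t=capture("top");cv2.imwrite("pics/s3r.png",s);cv2.imwrite("pics/t3r.png",t)
a=cv2.resize(s[90:210,215:335],None,fx=4,fy=4,interpolation=cv2.INTER_CUBIC);b=cv2.resize(t[130:250,320:440],None,fx=3.3,fy=4,interpolation=cv2.INTER_CUBIC)[:, :320]
cv2.imwrite("pics/s3.png",np.hstack([a,b])[:600,:800])
print("knob exp side",proj("side",(449.1,-417,160+8)),"base",proj("side",(449.1,-417,23)),"seat",proj("side",(449.1,-417,12)))
E
```

```text
force: [0.3, -0.8, -2.2]
grip_force: 41.7
t 8.2 pos [ 448.4 -416.8  124.3] head 1.0427 tilt [-0.002   0.0028] j6 -0.41 F [ 0.3 -0.8 -2.2] w 46.6 gf 41.7
 shift units [0.01 0.03 0.37] turn z units -0.0
knob exp side [269.962093    96.35296154] base [270.85163912 148.48916488] seat [270.91538841 152.22550388]
```

View pics/s3.png

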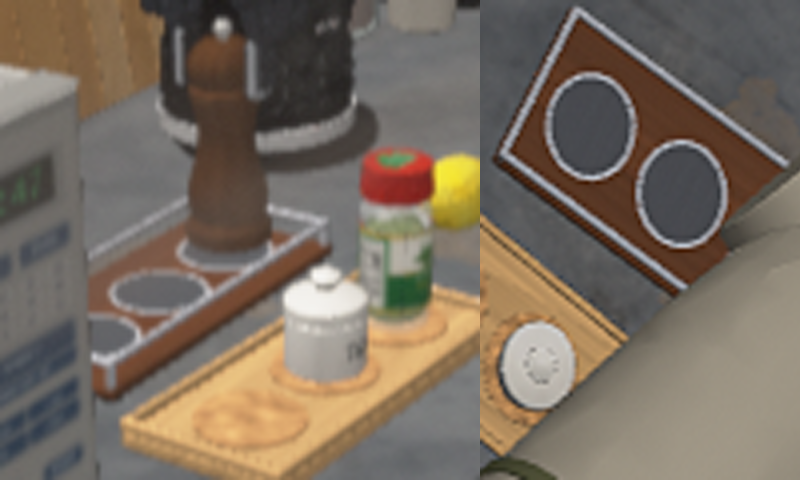

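Crop: the mill is upright just above the right seat, knob at (222,27) and seat ring about (178–272, 250). I'll measure the base offset in pixels.

```bash
python3 - <<'E'
from h import *
for f,pred in(("s3r",(449.1,-417)),("side0",(422.5,-175.5))):
    s=cv2.imread(f"pics/{f}.png");s=cv2.resize(s,None,fx=4,fy=4,interpolation=cv2.INTER_CUBIC)
    H,S,V=hsv(s);dz=8 if f=="s3r" else 0
    z0=12+8 if dz else 15
    for hh in (10,20,40,60,80,125):
        u,v=proj("side",(*pred,z0+hh));vv=int(v*4+1.5)
        row=[c for c in range(int(u*4)-80,int(u*4)+80) if S[vv,c]>60 and (H[vv,c]<15 or H[vv,c]>170)and V[vv,c]<120]
        # contiguous around centre
        c=int(u*4);L=c
        st=set(row)
        while any(k in st for k in(L-1,L-2)):L-=1
        R=c
        while any(k in st for k in(R+1,R+2)):R+=1
        print(f,hh,"pred",u.round(1),"edges",L/4,R/4,"mid",((L+R)/2-1.5)/4)
E
```

```text
s3r 10 pred 270.8 edges 260.75 282.25 mid 271.125
s3r 20 pred 270.8 edges 263.25 280.75 mid 271.625
s3r 40 pred 270.6 edges 262.5 281.0 mid 271.375
s3r 60 pred 270.5 edges 263.75 279.5 mid 271.25
s3r 80 pred 270.4 edges 264.75 278.75 mid 271.375
s3r 125 pred 270.1 edges 261.5 275.75 mid 268.25
side0 10 pred 277.0 edges 265.5 289.5 mid 277.125
side0 20 pred 277.0 edges 266.5 288.0 mid 276.875
side0 40 pred 276.9 edges 266.25 288.0 mid 276.75
side0 60 pred 276.8 edges 261.5 285.75 mid 273.25
side0 80 pred 276.7 edges 268.25 285.25 mid 276.375
side0 125 pred 276.5 edges 266.25 287.25 mid 276.375
```

```bash

python3 -m crank '[[[0.03,0.05,0.1,0,0,0,40],[0,0,0.1,0,0,0,40],[0,0,0.08,0,0,0,40],[0,0,0.06,0,0,0,40],[0,0,0.03,0,0,0,40],[0,0,0,0,0,0,40],[0,0,0,0,0,0,40],[0,0,0,0,0,0,40]]]' |grep -E "force|pos"
python3 -m crank '[[[0,0,0.01,0,0,0,40],[0,0,0.01,0,0,0,40],[0,0,0.01,0,0,0,40],[0,0,0.01,0,0,0,40],[0,0,0,0,0,0,40],[0,0,0,0,0,0,40],[0,0,0,0,0,0,40],[0,0,0,0,0,0,40]]]' |grep -E "force|pos"
```

```text
eef_pos: [450.4, -417.5, 117.1]
force: [-0.0, -0.9, -2.4]
grip_force: 41.6
eef_pos: [450.4, -417.5, 116.1]
force: [0.8, 0.8, -2.3]
grip_force: 41.6
```

```bash

python3 -m crank '[[[0,0,0.02,0,0,0,40],[0,0,0.02,0,0,0,40],[0,0,0.02,0,0,0,40],[0,0,0,0,0,0,40],[0,0,0,0,0,0,40],[0,0,0,0,0,0,40],[0,0,0,0,0,0,40],[0,0,0,0,0,0,40]]]' |grep -E "force|pos"
python3 -m crank '[[[0,0,0.02,0,0,0,40],[0,0,0.01,0,0,0,40],[0,0,0,0,0,0,40],[0,0,0,0,0,0,40],[0,0,0,0,0,0,40],[0,0,0,0,0,0,40],[0,0,0,0,0,0,40],[0,0,0,0,0,0,40]]]' |grep -E "force|pos"
```

```text
eef_pos: [450.4, -417.5, 114.7]
force: [-1.1, 0.2, 2.4]
grip_force: 42.0
eef_pos: [450.4, -417.7, 114.7]
force: [-2.4, 1.8, 6.9]
grip_force: 42.5
```

Contact with the seat. Releasing slowly and lifting.

```bash

python3 -m crank '[[[0,0,0,0,0,0,48],[0,0,0,0,0,0,50],[0,0,0,0,0,0,52],[0,0,0,0,0,0,54],[0,0,0,0,0,0,58],[0,0,0,0,0,0,66],[0,0,0,0,0,0,76],[0,0,0,0,0,0,85]]]' 40|grep -E "force|pos"
python3 -m crank '[[[0,0,-0.3,0,0,0,85],[0,0,-0.6,0,0,0,85],[0,0,-0.8,0,0,0,85],[0,0,-0.8,0,0,0,85],[0,0,-0.8,0,0,0,85],[0,0,-0.8,0,0,0,85],[0,0,-0.4,0,0,0,85],[0,0,0,0,0,0,85]]]' |grep -E "force|pos"
python3 - <<'E'
from h import *
to(379.6,-240.7,227,.993)
s=capture("side");t=capture("top");cv2.imwrite("pics/s4r.png",s);cv2.imwrite("pics/t4r.png",t)
a=cv2.resize(s[90:210,215:335],None,fx=4,fy=4,interpolation=cv2.INTER_CUBIC);b=cv2.resize(t[130:250,320:440],None,fx=4,fy=4,interpolation=cv2.INTER_CUBIC)[:, :320]
cv2.imwrite("pics/s4.png",np.hstack([a,b]))
E
```

```text
eef_pos: [450.4, -417.5, 113.8]
force: [-0.3, -0.5, -0.8]
grip_force: 0.0
eef_pos: [450.7, -417.8, 227.8]
force: [1.4, -0.4, -1.1]
grip_force: 0.0
t 13.1 pos [ 450.7 -417.8  227.8] head 1.0427 tilt [ 0.0017 -0.0022] j6 -0.41 F [ 1.4 -0.4 -1.1] w 84.8 gf 0.0
 shift units [ 4.69 -6.03  0.01] turn z units 0.36
```

View pics/s4.png

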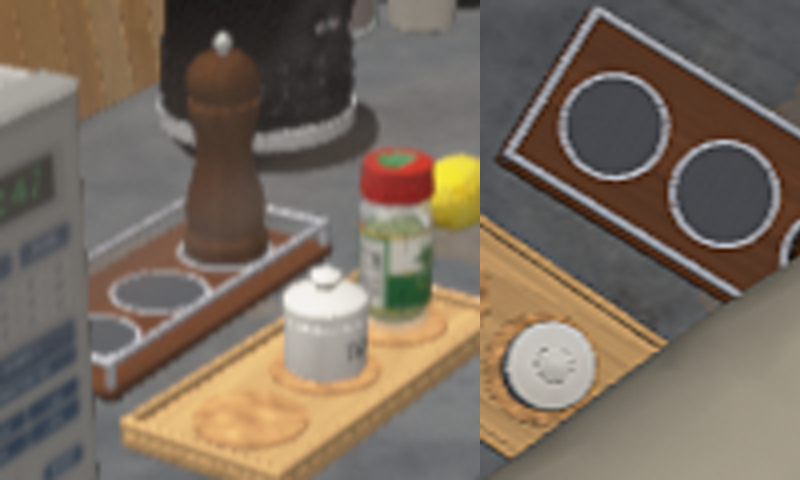

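The mill stands upright on the right seat with its ring showing on both sides. Canister next.

```bash

python3 -m crank '[[[0.3,-0.39,0,0,0,0,85],[0.6,-0.77,0,0,0,0,85],[0.7,-0.9,0,0,0,0,85],[0.7,-0.9,0,0,0,0,85],[0.7,-0.9,0,0,0,0,85],[0.7,-0.9,0,0,0,0,85],[0.6,-0.77,0,0,0,0,85],[0.39,-0.5,0,0,0,0.36,85]]]' |grep force
python3 -m crank '[[[0,0,0.3,0,0,0,85],[0,0,0.7,0,0,0,85],[0,0,0.8,0,0,0,85],[0,0,0.6,0,0,0,85],[0,0,0.2,0,0,0,85],[0,0,0,0,0,0,85],[0,0,0,0,0,0,85],[0,0,0,0,0,0,85]]]' |grep force
python3 - <<'E'
from h import *
to(379.6,-240.7,30,.993)
s=capture("side");cv2.imwrite("pics/s5r.png",s);cv2.imwrite("pics/s5.png",cv2.resize(s[90:210,215:335],None,fx=4,fy=4,interpolation=cv2.INTER_CUBIC))
E
```

```text
force: [-0.7, 0.3, 0.3]
grip_force: 0.0
force: [-0.2, -1.3, -0.4]
grip_force: 0.0
t 14.8 pos [ 379.5 -240.6  161.9] head 0.9926 tilt [ 0.0008 -0.0009] j6 -0.25 F [-0.2 -1.3 -0.4] w 84.9 gf 0.0
 shift units [-0.   -0.    5.27] turn z units -0.0
```

View pics/s5.png

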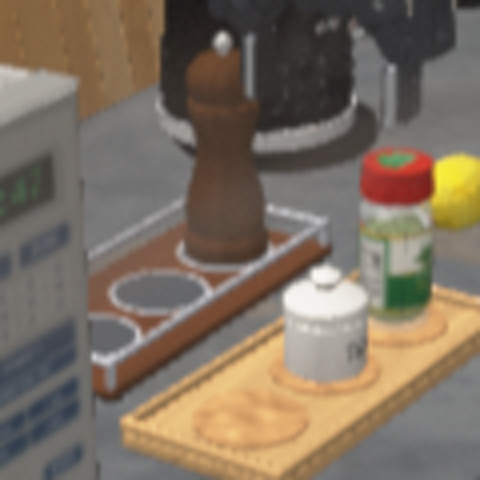

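```bash
python3 - <<'E'
from h import *
p=np.array([379.5,-240.6]);y=np.array([.838,-.546])
print([proj("side",(*(p+s*42.5*y),175)).round(1) for s in(-1,1)],proj("side",(379.6,-240.7,77)).round(1),proj("side",(422.5,-175.5,163)))
print(proj("side",(450,-417,160)))
E
python3 -m crank '[[[0,0,0.3,0,0,0,85],[0,0,0.7,0,0,0,85],[0,0,0.8,0,0,0,85],[0,0,0.8,0,0,0,85],[0,0,0.8,0,0,0,85],[0,0,0.6,0,0,0,85],[0,0,0.2,0,0,0,85],[0,0,0,0,0,0,85]]]' |grep force
```

```text
[array([312.6, 121.2]), array([281.2, 113.9])] [296.2 157.3] [276.39680985 133.03116992]
[269.66491921  99.37478836]
force: [0.8, -0.4, -0.2]
grip_force: 0.0
```

```bash

python3 -m crank '[[[0,0,0.3,0,0,0,85],[0,0,0.4,0,0,0,85],[0,0,0.25,0,0,0,85],[0,0,0.12,0,0,0,85],[0,0,0,0,0,0,70],[0,0,0,0,0,0,60],[0,0,0,0,0,0,42],[0,0,0,0,0,0,42]]]' 45|grep force
python3 -m crank '[[[0,0,0,0,0,0,42],[0,0,0,0,0,0,42],[0,0,0,0,0,0,42],[0,0,0,0,0,0,42],[0,0,0,0,0,0,42],[0,0,0,0,0,0,42],[0,0,0,0,0,0,42],[0,0,0,0,0,0,42]]]' 45 |grep force
python3 -c "
from h import *
to(379.6,-240.7,90,.993)"
python3 -m crank '[[[0,0,-0.2,0,0,0,42],[0,0,-0.4,0,0,0,42],[0,0,-0.6,0,0,0,42],[0,0,-0.6,0,0,0,42],[0,0,-0.5,0,0,0,42],[0,0,-0.3,0,0,0,42],[0,0,0,0,0,0,42],[0,0,0,0,0,0,42]]]' 45 |grep force
python3 -c "
from h import *
to(488.2,-349.9,95,1.043)
s=capture('side');cv2.imwrite('pics/s6r.png',s);cv2.imwrite('pics/s6.png',cv2.resize(s[90:210,215:335],None,fx=4,fy=4,interpolation=cv2.INTER_CUBIC))"
```

```text
force: [-0.2, 0.3, 4.8]
grip_force: 46.1
force: [-0.9, 0.9, 7.1]
grip_force: 46.1
t 17.25 pos [ 379.5 -240.5   30.1] head 0.9924 tilt [ 0.0007 -0.0007] j6 -0.25 F [-0.9  0.9  7.1] w 49.4 gf 46.1
 shift units [-0.01  0.01 -2.4 ] turn z units -0.0
force: [0.6, -0.6, -2.5]
grip_force: 47.0
t 18.05 pos [ 379.1 -240.1   94.3] head 0.9924 tilt [-0.0003  0.0003] j6 -0.25 F [ 0.6 -0.6 -2.5] w 48.9 gf 47.0
 shift units [-1.29  6.06 -0.03] turn z units -0.36
```

View pics/s6.png

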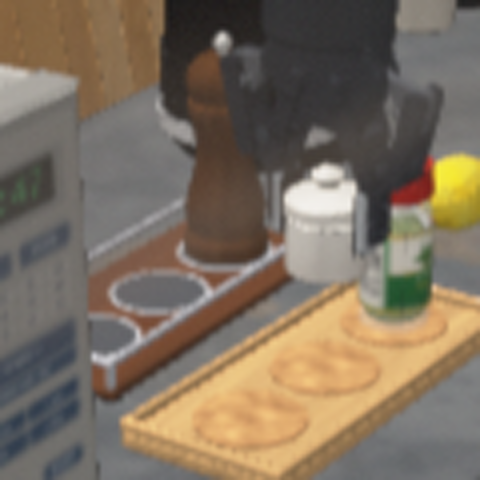

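The canister is gripped level (crop (325,225)), its pad is free, and the jar is undisturbed. I'll carry it to the middle seat.

```bash

python3 -m crank '[[[-0.06,0.3,0,0,0,0,42],[-0.13,0.6,0,0,0,0,42],[-0.18,0.85,0,0,0,0,42],[-0.2,0.95,0,0,0,0,42],[-0.2,0.95,0,0,0,0,42],[-0.2,0.95,0,0,0,0,42],[-0.18,0.85,0,0,0,0,42],[-0.14,0.61,0,0,0,0,42]]]' |grep force
python3 -m crank '[[[0,0,0,0,0,-0.18,42],[0,0,0,0,0,-0.18,42],[0,0,0,0,0,0,42],[0,0,0,0,0,0,42],[0,0,0,0,0,0,42],[0,0,0,0,0,0,42],[0,0,0,0,0,0,42],[0,0,0,0,0,0,42]]]' |grep force
python3 -c "
from h import *
to(488.2,-349.9,30,1.043)"
```

```text
force: [-0.3, -0.5, -2.3]
grip_force: 47.1
force: [-0.1, 1.1, -2.3]
grip_force: 47.2
t 19.7 pos [ 488.4 -350.1   94.6] head 1.0426 tilt [-0.  0.] j6 -0.29 F [-0.1  1.1 -2.3] w 49.1 gf 47.2
 shift units [ 0.   -0.01  2.58] turn z units -0.0
```

```bash

python3 -m crank '[[[0,0,0.3,0,0,0,42],[0,0,0.5,0,0,0,42],[0,0,0.5,0,0,0,42],[0,0,0.5,0,0,0,42],[0,0,0.3,0,0,0,42],[0,0,0.2,0,0,0,42],[0,0,0,0,0,0,42],[0,0,0,0,0,0,42]]]' |grep force
python3 - <<'E'
from h import *
to(488.2,-349.9,27,1.043)
s=capture('side');cv2.imwrite('pics/s7r.png',s);cv2.imwrite('pics/s7.png',cv2.resize(s[90:210,195:315],None,fx=5,fy=5,interpolation=cv2.INTER_CUBIC))
print("seat mid proj crop",(proj("side",(488.2,-349.9,12))-[195,90])*5,"seat right",(proj("side",(449.1,-417,12))-[195,90])*5)
print("canister axis top/bottom crop",(proj("side",(488.2,-349.9,21+65))-[195,90])*5,(proj("side",(488.2,-349.9,21))-[195,90])*5)
E
```

```text
force: [-0.2, 0.3, -2.6]
grip_force: 47.2
t 20.5 pos [ 488.7 -350.3   37.4] head 1.0426 tilt [ 0.0005 -0.0005] j6 -0.29 F [-0.2  0.3 -2.6] w 48.8 gf 47.2
 shift units [ 0.   -0.02  0.41] turn z units -0.0
seat mid proj crop [298.06938972 362.33366654] seat right [379.57694204 311.1275194 ]
canister axis top/bottom crop [293.48261537 229.45994149] [297.52500328 346.56340005]
```

View pics/s7.png

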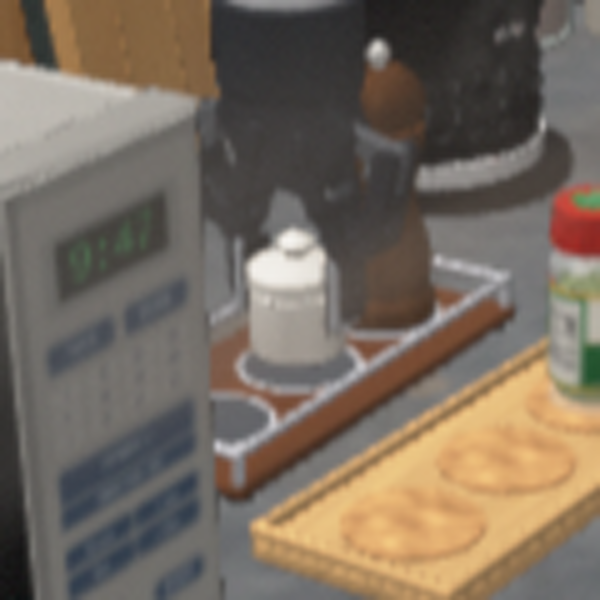

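Crop: the canister is level just above the middle seat (body about x 249–346, seat ring 238–362, centre (300,362)), so it's centred. I'll lower to contact.

```bash

python3 -m crank '[[[0,0,0.12,0,0,0,42],[0,0,0.1,0,0,0,42],[0,0,0.08,0,0,0,42],[0,0,0.05,0,0,0,42],[0,0,0,0,0,0,42],[0,0,0,0,0,0,42],[0,0,0,0,0,0,42],[0,0,0,0,0,0,42]]]' |grep -E "force|pos"
python3 -m crank '[[[0,0,0.02,0,0,0,42],[0,0,0.02,0,0,0,42],[0,0,0.02,0,0,0,42],[0,0,0,0,0,0,42],[0,0,0,0,0,0,42],[0,0,0,0,0,0,42],[0,0,0,0,0,0,42],[0,0,0,0,0,0,42]]]' |grep -E "force|pos"
```

```text
eef_pos: [488.5, -350.1, 28.4]
force: [0.9, -0.7, -2.9]
grip_force: 47.2
eef_pos: [488.5, -350.1, 27.1]
force: [-2.8, 1.6, 5.7]
grip_force: 47.7
```

```bash

python3 -m crank '[[[0,0,0,0,0,0,50],[0,0,0,0,0,0,52],[0,0,0,0,0,0,54],[0,0,0,0,0,0,56],[0,0,0,0,0,0,60],[0,0,0,0,0,0,64],[0,0,0,0,0,0,64],[0,0,0,0,0,0,64]]]' 40|grep -E "force|pos"
python3 -m crank '[[[0,0,-0.2,0,0,0,64],[0,0,-0.4,0,0,0,64],[0,0,-0.7,0,0,0,64],[0,0,-0.8,0,0,0,64],[0,0,-0.9,0,0,0,85],[0,0,-0.9,0,0,0,85],[0,0,-0.9,0,0,0,85],[0,0,-0.9,0,0,0,85]]]' |grep -E "force|pos"
python3 -m crank '[[[0,0,-0.8,0,0,0,85],[0,0,-0.6,0,0,0,85],[0,0,-0.3,0,0,0,85],[0,0,0,0,0,0,85],[0,0,0,0,0,0,85],[0,0,0,0,0,0,85],[0,0,0,0,0,0,85],[0,0,0,0,0,0,85]]]' |grep -E "force|pos"
python3 - <<'E'
from h import *
to(336.5,-305.5,190,.993)
t=cv2.imread("pics/top0.png")
for z in (106,121): print(onz("top",370.4,240.7,z).round(1))
print(proj("side",(336.5,-305.5,110)))
E
```

```text
eef_pos: [488.5, -350.1, 26.8]
force: [0.2, -0.5, -0.8]
grip_force: 0.0
eef_pos: [488.5, -350.1, 171.3]
force: [-0.4, -0.2, 0.2]
grip_force: 0.0
eef_pos: [488.4, -350.0, 211.4]
force: [-0.7, 0.0, -0.2]
grip_force: 0.0
t 24.55 pos [ 488.4 -350.   211.4] head 1.0426 tilt [-0.0005  0.0006] j6 -0.29 F [-0.7  0.  -0.2] w 84.9 gf 0.0
 shift units [-1.52 -6.14  0.86] turn z units 0.36
[ 336.4 -308.1  106. ]
[ 336.4 -305.1  121. ]
[314.25018403 133.9952191 ]
```

```bash

python3 -m crank '[[[-0.08,-0.3,0,0,0,0,85],[-0.16,-0.65,0,0,0,0,85],[-0.21,-0.85,0,0,0,0,85],[-0.24,-0.95,0,0,0,0,85],[-0.24,-0.95,0,0,0,0,85],[-0.24,-0.95,0,0,0,0,85],[-0.2,-0.85,0,0,0,0,85],[-0.15,-0.64,0,0,0,0.36,85]]]' |grep force
python3 -m crank '[[[0,0,0.4,0,0,0,85],[0,0,0.46,0,0,0,85],[0,0,0,0,0,0,85],[0,0,0,0,0,0,85],[0,0,0,0,0,0,85],[0,0,0,0,0,0,85],[0,0,0,0,0,0,85],[0,0,0,0,0,0,85]]]' |grep force
python3 - <<'E'
from h import *
to(336.5,-305.5,88,.993)
s=capture('side');t=capture('top');cv2.imwrite('pics/s8r.png',s);cv2.imwrite('pics/t8r.png',t)
a=cv2.resize(s[90:210,215:335],None,fx=4,fy=4,interpolation=cv2.INTER_CUBIC);b=cv2.resize(t[130:250,330:410],None,fx=4,fy=4,interpolation=cv2.INTER_CUBIC)
cv2.imwrite('pics/s8.png',np.hstack([a,b]))
E
```

```text
force: [-0.3, 0.1, 0.3]
grip_force: 0.0
force: [0.3, -0.1, 0.3]
grip_force: 0.0
t 26.15 pos [ 336.8 -305.6  190.4] head 0.9925 tilt [ 0.0001 -0.0002] j6 -0.42 F [ 0.3 -0.1  0.3] w 84.5 gf 0.0
 shift units [-0.   -0.01  4.1 ] turn z units -0.0
```

View pics/s8.png

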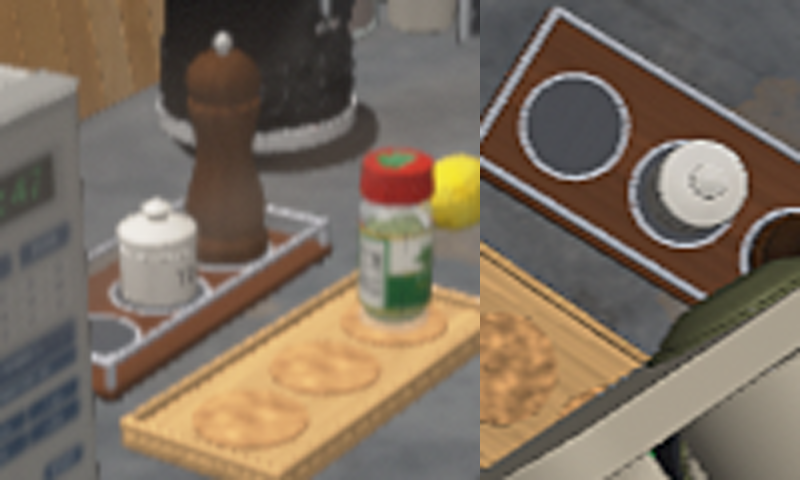

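Mill and canister both stand on their seats (side crop (223,150) and (157,260)). The lid's top-view centre is at (386,176), which I'll check by ray. Jar now.

```bash
python3 - <<'E'
from h import *
t=cv2.imread("pics/t8r.png");H,S,V=hsv(t)
m=np.zeros(H.shape,bool);m[150:200,372:402]=1;m&=(S<40)&(V>125)
m=cv2.morphologyEx(m.astype(np.uint8),cv2.MORPH_OPEN,np.ones((5,5)))
for c,st in blobs(m,100):
    k=cv2.minEnclosingCircle(max(cv2.findContours(m,0,2)[0],key=cv2.contourArea));print(c,st,k,onz("top",*c,57).round(1),"want 488.2 -349.9")
E
python3 -m crank '[[[0,0,0.3,0,0,0,85],[0,0,0.6,0,0,0,85],[0,0,0.7,0,0,0,85],[0,0,0.7,0,0,0,85],[0,0,0.7,0,0,0,85],[0,0,0.6,0,0,0,85],[0,0,0.4,0,0,0,85],[0,0,0.1,0,0,0,85]]]' |grep force
python3 -m crank '[[[0,0,0,0,0,0,65],[0,0,0,0,0,0,50],[0,0,0,0,0,0,35],[0,0,0,0,0,0,35],[0,0,0,0,0,0,35],[0,0,0,0,0,0,35],[0,0,0,0,0,0,35],[0,0,0,0,0,0,35]]]' 40 |grep force
python3 -c "
from h import *
to(336.5,-305.5,180,.993)"
```

```text
[385.3 175.1] [375, 165, 22, 21, 379] ((385.5, 174.5), 11.510964393615723) [ 489.1 -350.4   57. ] want 488.2 -349.9
force: [-0.4, 0.5, -0.3]
grip_force: 0.0
force: [0.1, 1.1, 6.0]
grip_force: 40.4
t 27.85 pos [ 337.  -305.9   88.5] head 0.9925 tilt [ 0.0007 -0.0012] j6 -0.42 F [0.1 1.1 6. ] w 42.9 gf 40.4
 shift units [ 0.   -0.02 -3.66] turn z units -0.0
```

```bash

python3 -m crank '[[[0,0,-0.2,0,0,0,35],[0,0,-0.4,0,0,0,35],[0,0,-0.6,0,0,0,35],[0,0,-0.7,0,0,0,35],[0,0,-0.6,0,0,0,35],[0,0,-0.4,0,0,0,35],[0,0,-0.2,0,0,0,35],[0,0,0,0,0,0,35]]]' |grep force
python3 - <<'E'
from h import *
to(527.8,-282.1,166,1.043)
s=capture('side');cv2.imwrite('pics/s9.png',cv2.resize(s[70:230,190:370],None,fx=3.3,fy=3.3,interpolation=cv2.INTER_CUBIC))
E
```

```text
force: [-0.4, -0.1, -0.8]
grip_force: 40.9
t 28.65 pos [ 336.8 -305.6  165.7] head 0.9924 tilt [ 0.0004 -0.0006] j6 -0.42 F [-0.4 -0.1 -0.8] w 42.9 gf 40.9
 shift units [ 4.96  5.88 -0.01] turn z units -0.36
```

View pics/s9.png

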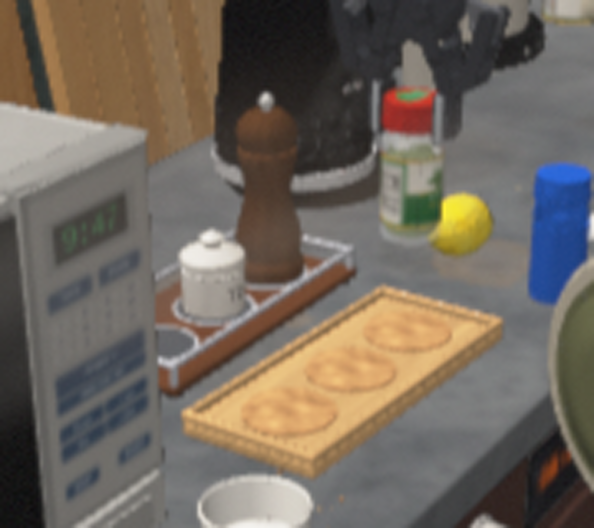

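The jar is lifted upright (crop (410,165)). I'll carry it to the left seat.

```bash

python3 -m crank '[[[0.25,0.3,0,0,0,0,35],[0.5,0.6,0,0,0,0,35],[0.7,0.83,0,0,0,0,35],[0.75,0.89,0,0,0,0,35],[0.75,0.89,0,0,0,0,35],[0.75,0.89,0,0,0,0,35],[0.7,0.83,0,0,0,0,35],[0.4,0.47,0,0,0,0,35]]]' |grep force
python3 -m crank '[[[0.16,0.18,0,0,0,0,35],[0,0,0,0,0,-0.18,35],[0,0,0,0,0,-0.18,35],[0,0,0,0,0,0,35],[0,0,0,0,0,0,35],[0,0,0,0,0,0,35],[0,0,0,0,0,0,35],[0,0,0,0,0,0,35]]]' |grep force
python3 - <<'E'
from h import *
to(528,-282.2,86,1.043)
E
```

```text
force: [-0.3, -0.1, -1.4]
grip_force: 41.0
force: [-0.4, 0.6, -0.1]
grip_force: 41.0
t 30.3 pos [ 527.5 -282.1  165.3] head 1.0424 tilt [-0.  0.] j6 -0.16 F [-0.4  0.6 -0.1] w 43.0 gf 41.0
 shift units [0.01 0.02 3.17] turn z units -0.0
```

```bash

python3 -m crank '[[[0.01,0.02,0.25,0,0,0,35],[0,0,0.5,0,0,0,35],[0,0,0.6,0,0,0,35],[0,0,0.6,0,0,0,35],[0,0,0.5,0,0,0,35],[0,0,0.3,0,0,0,35],[0,0,0.15,0,0,0,35],[0,0,0.05,0,0,0,35]]]' |grep force
python3 -m crank '[[[0,0,0.06,0,0,0,35],[0,0,0.05,0,0,0,35],[0,0,0.03,0,0,0,35],[0,0,0.02,0,0,0,35],[0,0,0,0,0,0,35],[0,0,0,0,0,0,35],[0,0,0,0,0,0,35],[0,0,0,0,0,0,35]]]' |grep -E "force|pos"
```

```text
force: [0.4, -0.3, -0.8]
grip_force: 41.0
eef_pos: [528.2, -282.1, 87.6]
force: [0.1, 0.8, -1.5]
grip_force: 41.0
```

```bash

python3 -m crank '[[[0,0,0.02,0,0,0,35],[0,0,0.02,0,0,0,35],[0,0,0.02,0,0,0,35],[0,0,0.01,0,0,0,35],[0,0,0,0,0,0,35],[0,0,0,0,0,0,35],[0,0,0,0,0,0,35],[0,0,0,0,0,0,35]]]' |grep -E "force|pos"
python3 -m crank '[[[0,0,0.01,0,0,0,35],[0,0,0.01,0,0,0,35],[0,0,0,0,0,0,35],[0,0,0,0,0,0,35],[0,0,0,0,0,0,35],[0,0,0,0,0,0,35],[0,0,0,0,0,0,35],[0,0,0,0,0,0,35]]]' |grep -E "force|pos"
```

```text
eef_pos: [528.2, -282.1, 85.8]
force: [-0.3, 0.7, -1.4]
grip_force: 41.0
eef_pos: [528.3, -282.2, 85.5]
force: [-0.6, 0.7, 4.7]
grip_force: 41.6
```

Contact. Release, lift, retreat.

```bash

python3 -m crank '[[[0,0,0,0,0,0,44],[0,0,0,0,0,0,46],[0,0,0,0,0,0,48],[0,0,0,0,0,0,51],[0,0,0,0,0,0,56],[0,0,0,0,0,0,65],[0,0,0,0,0,0,75],[0,0,0,0,0,0,85]]]' 40|grep -E "force|pos"
python3 -m crank '[[[0,0,-0.3,0,0,0,85],[0,0,-0.6,0,0,0,85],[0,0,-0.8,0,0,0,85],[0,0,-0.9,0,0,0,85],[0,0,-0.9,0,0,0,85],[0,0,-0.9,0,0,0,85],[0,0,-0.9,0,0,0,85],[0,0,-0.5,0,0,0,85]]]' |grep -E "force|pos"
python3 -m crank '[[[-0.3,-0.5,0,0,0,0,85],[-0.5,-0.9,0,0,0,0,85],[-0.5,-0.9,0,0,0,0,85],[-0.5,-0.9,0,0,0,0,85],[-0.5,-0.9,0,0,0,0,85],[-0.5,-0.9,0,0,0,0,85],[-0.3,-0.5,0,0,0,0,85],[0,0,0,0,0,0,85]]]' |grep -E "force|pos"
python3 -m crank '[[[-0.5,0,0,0,0,0,85],[-0.9,0,0,0,0,0,85],[-0.9,0,0,0,0,0,85],[-0.9,0,0,0,0,0,85],[-0.9,0,0,0,0,0,85],[-0.9,0,0,0,0,0,85],[-0.6,0,0,0,0,0,85],[-0.3,0,0,0,0,0,85]]]' |grep -E "force|pos"
python3 - <<'E'
from h import *
s=capture('side');t=capture('top');cv2.imwrite('pics/s10r.png',s);cv2.imwrite('pics/t10r.png',t)
a=cv2.resize(s[90:210,205:325],None,fx=4,fy=4,interpolation=cv2.INTER_CUBIC);b=cv2.resize(t[120:240,340:420],None,fx=4,fy=4,interpolation=cv2.INTER_CUBIC)
cv2.imwrite('pics/s10.png',np.hstack([a,b]))
H,S,V=hsv(t)
r=np.zeros(H.shape,bool);r[120:235,330:445]=1
m=r&((H<6)|(H>172))&(S>150)&(V>110)
c=max(cv2.findContours(m.astype(np.uint8),0,2)[0],key=cv2.contourArea);e=cv2.minEnclosingCircle(c);print("cap",e,onz("top",*e[0],118).round(1),"want 527.8 -282.1")
for c,st in blobs(r&(S<50)&(V>150),6):
    if st[2]<10: print("knob?",c,st,onz("top",*c,158).round(1),"want 449.1 -417")
E
```

```text
eef_pos: [528.2, -282.1, 85.3]
force: [-0.6, 0.2, 0.4]
grip_force: 0.0
eef_pos: [528.5, -282.3, 232.8]
force: [-0.2, -0.4, 0.3]
grip_force: 0.0
eef_pos: [369.3, -279.8, 230.5]
force: [0.8, -0.7, 0.5]
grip_force: 0.0
eef_pos: [295.6, -408.4, 230.0]
force: [0.2, 0.8, -0.1]
grip_force: 0.0
cap ((361.19696044921875, 152.56494140625), 9.907621383666992) [ 528.6 -282.4  118. ] want 527.8 -282.1
knob? [367.6 178.3] [367, 177, 2, 4, 7] [ 466.8 -289.5  158. ] want 449.1 -417
knob? [437.3 186.4] [436, 185, 3, 4, 7] [ 453.9 -435.9  158. ] want 449.1 -417
knob? [429.1 188.5] [427, 187, 5, 4, 15] [ 449.  -418.8  158. ] want 449.1 -417
```

View pics/s10.png

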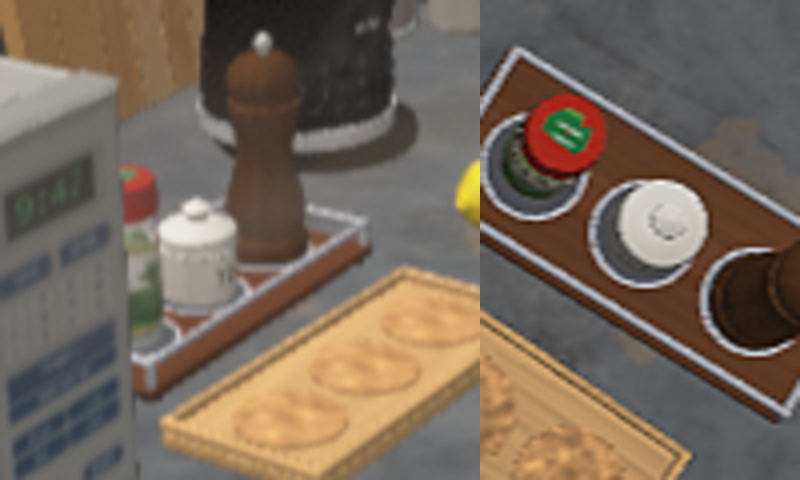

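All three stand upright and centred: jar cap (361,153) on the left seat, canister in the middle, mill knob (429,188) on the right seat, each within 2 mm. The robot is clear, so I'll hand in.

```bash
python3 -c "
from rig import *
print(finish_job())"
```

```text
the job is handed in; nothing more can be done
None
```

The jar, canister and mill now stand upright on the rack's left, middle and right seats, in reverse order, each within about 2 mm of its seat centre. The arm is clear and the job is handed in; I did not re-measure the ramekin and cup at the end, but nothing went near them.

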